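# Spin the pot turntable and brake it on its pointer

### The arm

A 7-joint arm with a two-finger parallel gripper is mounted at the origin on the work surface; the furniture and walls round the work are solid. World frame = base frame: x ahead of the robot, y to its left, z up, the work surface at z = 0. Lengths are in mm, angles in rad, forces in N, time in s.
With the tool pointing down it reaches from about 400 to 875 mm from the base axis. Payload 4.4 kg.
Tool frame: the origin (TCP) lies on the centre line of the jaws, within the pads' length; the fingertips stand 25 mm ahead of it and the grasp point (between the pads) lies 6 mm ahead of it; x points along the fingers, y is the direction in which the jaws open and shut, and the axes are right-handed (so a half turn about x gives the same grasp; the last joint's range is limited). The gripper opens to 85 mm and grips with 20 to 120 N. Pads are 22 mm wide; open, the fingers measure 114 mm over their backs; the gripper's body (76 mm by 85 mm) begins 54 mm behind the grasp point. The pads swing forward as they close: fully open they stand 13 mm farther back than shut.
Start: joints at [1.193, 0.628, 0.038, 1.517, -0.027, 0.996, -0.02], TCP at [199.429, -618.664, 256.313] pointing down, gripper open.
Joint ranges: [-3.06, 3.06], [-0.37, 2.12], [-1.25, 1.32], [0.18, 2.47], [-1.1, 4.24], [0.23, 1.98], [-2.94, 2.94]. Speed limits (rad/s): [2.57, 2.57, 3.14, 3.14, 3.14, 3.14, 3.14].

### API

Orientations are given as [roll, pitch, yaw] about the fixed x, y, z axes, in that order (R = Rz(yaw) Ry(pitch) Rx(roll)).
In Python, from cell import * gives the robot as it stands. The module is installed in compiled form; this text tells all that it offers.
- The arm moves only by the tool jog_arm, never from a script. Its argument "series" is a list of rows, each a list of 3 entries, a list of its own where there are three numbers: the turn, a rotation vector about the tool's x, y, z in degrees, then the shift along the tool's x, y, z in mm, then the gripper's target within -1 to 1 (shut at 1, half-way at 0, fully open at -1). In form: [[[rx, ry, rz], [dx, dy, dz], hand], ...]. A call has 1 to 8 rows; each row shifts and turns the commanded pose from where the row before left it, along the tool's axes as they then stand; what a row does not reach is not made up. A row lasts 1/8 s, in which the tool goes at most 62.5 mm and 10.7 degrees, less where a joint would pass 70% of its speed; a pose out of reach is approached as far as the arm can. A call is refused whole if a number of a shift passes 62.5 or a number of a turn 10.7, either way. A call with a gripper value outside its range is refused whole. The fingers move at their own pace and stop on an object; the grip force is fixed at half the most. Time passes only in rows, so rows that do not move let the fingers close. It gives the time, the measured TCP pose, the force and the opening at its end, in the units of the state.
- read_state(): the state, without advancing time (a new reading comes with each control period).
- get_image(name): name is "side" or "top"; returns a dict with "img" (420x560x3 uint8, red, green, blue), "range_z" (420x560 float32, mm along the optical axis (not along the pixel's ray), 0 where there is no reading), "fovy" (degrees; the focal length in pixels is half the picture's height over the tangent of half this angle, whatever the lens; pixels are square), "cx", "cy" (the principal point, pixels), "cam_to_world" (4x4, takes a point from camera to world coordinates). Camera axes: x right, y up, looking along -z (the intrinsics and any distortion apply to the point x, -y, -z); pixel columns grow to the right and rows downward; lengths in mm; the calibration is good to about 2 mm. A picture is of the moment at which its call begins.
- finish_job(): hands the job in, once; it reports no verdict.
The state is a dict: "clock": time; "qpos": joint angles; "qd": joint speeds; "tau": joint torques, N m; "eef_pos": TCP position; "tool_rot": TCP orientation; "force": force on the tool from outside, world axes, zero at the start; "torque": the same for the moment, N m; "width": finger opening in mm.
Only numpy, scipy, OpenCV 4.12 (cv2) and the standard library are available. Lean on these libraries where they do the work, as an engineer would, in place of code of your own. Each camera call takes 0.05 s, during which the arm holds its last target. There are 200 camera calls.

### The job

Give the clay pot on the turntable its all-round look before labelling: with a fingertip flick the turntable by its finger peg, either way round, so that the peg runs past the pointer and the plate coasts on freely, and keep off it until the peg comes back round to the pointer after that whole free turn (or a later one). There brake the plate with a fingertip so that it stands still with the peg at the pointer, and take your hand away. The pot only rides along: do not touch it, and leave the other things on the bench alone.

Things in the scene. Friction and masses are not known exactly. Their poses are not given: they have to be found in the camera images.
- turntable_base: Base of a bench turntable for pots: green cast foot 176 mm across, fixed. Origin on the bench under the spindle; z up; its -x axis points to the pointer. The pointer (the only one) is a small steel cone whose tip is 122 mm from the spindle, just outside the rim, 58 mm above the bench, on a 22 mm wide steel bracket that reaches 145 mm from the spindle and stays below the plate's top.
- turntable (a joint): Angle of the plate about the upright spindle, rad, counted on through all turns (not wrapped). Positive is anticlockwise seen from above. 0 and every multiple of 2 pi: peg at the pointer. Starts at rest between 1.2 and 5.1; no end stops. It runs very freely, losing half of its speed in about 4 s: flicked at 3 rad/s it coasts about 2.5 turns. A fingertip pressed on the plate with 5 N stops it almost at once.
- peg (a point): Foot of the finger peg, on the plate's top face 98 mm from the spindle; turns with the plate. The peg is an upright dark steel pin 16 mm in diameter (17 mm over its head, 25 mm over a thin foot collar), 24 mm tall above the plate, the only thing standing up from the plate besides the pot.
- mark (a point): Fixed point at plate-top height 98 mm from the spindle on the line to the pointer: where the peg's foot is when the peg stands at the pointer.
- axis (a point): Fixed point on the spindle axis at the height of the plate's top face, 66 mm above the bench. The plate is a flat bare metal disc 240 mm in diameter, 14 mm thick, 0.95 kg (moment of inertia about 0.007 kg m2), with fine turned rings and a graduation round the rim.
- pot: Small clay pot standing loose in the middle of the plate, 66 mm across the rim, 58 mm tall, about 48 mm across the foot, some 0.12 kg. Origin at the centre of its underside.
- tin: Bystander: tin 75 mm across, 58 mm tall, loose on the bench about 0.21 m from the spindle. Origin at the centre of its underside.
- dropper: Bystander: slim dropper bottle 33 mm across, 102 mm tall, standing loose on the bench about 0.17 m from the spindle. Origin at the centre of its underside.
There are look-alikes about, which are no part of the job. Leave any blue or red look-alike of the pot alone.

How it is judged:
By the outcome, as a careful person would: the job done as asked, in the order asked, and still so for the second after the job is handed in, with the robot touching nothing.
It also fails if it takes over 58 s, if anything falls off the work surface, if the arm or the gripper's body presses on something with over 40 N, if the wrist force passes 120 N, or if a joint passes its speed limit or range.

## Working session

There is one attempt and no reset: what is moved stays moved. The work goes in short steps, Python scripts to look and compute and a tool call to move; the robot and the scene stay as the last step left them, time stands still between calls to the robot, and variables do not carry over. Pictures are saved under pics/ and viewed, about 8 in all and at most 12, crops included, and the job is handed in when it is done.

Besides the shell and the picture viewer there is one more tool, called after ">>>" as a command line: name --argument value ..., lists and objects as JSON in quotes. jog_arm: Moves the arm, as the interface text tells. Its arguments: {"type":"object","properties":{"series":{"type":"array"}},"required":["series"]}

```bash
mkdir -p pics; cat > h.py <<'E'
from cell import *
import numpy as np, cv2
def shot(name,fn):
    d=get_image(name); cv2.imwrite('pics/'+fn,d['img'][:,:,::-1]); np.save('pics/'+name+'.npy',d,allow_pickle=True); return d
def px(d,u,v,z=None):
    f=210/np.tan(np.radians(d['fovy'])/2); T=np.array(d['cam_to_world'])
    r=np.array([(u-d['cx'])/f,-(v-d['cy'])/f,-1.])
    o=T[:3,3]; w=T[:3,:3]@r
    if z is None: return o+w*d['range_z'][int(v),int(u)]
    return o+w*(z-o[2])/w[2]
E
python3 - <<'E'
from h import *
s=read_state(); print(s)
for n in('top','side'):
    d=shot(n,n+'1.png'); print({k:v for k,v in d.items() if k not in('img','range_z')})
E
```

```text
{'clock': 0.0, 'qpos': array([ 1.19321836,  0.6293685 ,  0.03845717,  1.51837531, -0.02699235,
        0.99626607, -0.02000683]), 'qd': array([ 0.00164104,  0.00073261,  0.00025032, -0.00018811, -0.00023082,
        0.00111312, -0.00059735]), 'tau': array([ 6.70963873e-04, -5.63400793e+01,  1.22652970e+00, -1.93446779e+01,
        1.11273938e-02,  1.06951417e-02,  3.88302638e-06]), 'eef_pos': array([ 199.23043241, -618.11236382,  255.37247564]), 'tool_rot': array([-1.54888742,  1.56889758,  1.90446805]), 'force': array([ 0.17428122, -0.59544504,  0.04667192]), 'torque': array([ 0.04794001,  0.01819487, -0.02430864]), 'width': 85.36117288514191}
{'fovy': 51.85851576450691, 'cx': 281.3386877800089, 'cy': 205.54968800720772, 'cam_to_world': array([[ 1.11938830e-02,  9.81152856e-01, -1.92908709e-01,
         4.12346571e+02],
       [-9.99671187e-01,  6.52975769e-03, -2.47967650e-02,
         1.13295781e+01],
       [-2.30697696e-02,  1.93122850e-01,  9.80903334e-01,
         1.04592206e+03],
       [ 0.00000000e+00,  0.00000000e+00,  0.00000000e+00,
         1.00000000e+00]])}
{'fovy': 56.29850734045023, 'cx': 284.2714520325024, 'cy': 212.16581006014144, 'cam_to_world': array([[ 8.64892982e-01, -4.05662403e-01,  2.95631773e-01,
         8.80585594e+02],
       [ 5.01934414e-01,  6.93443637e-01, -5.16911760e-01,
        -4.63818235e+02],
       [ 4.68769460e-03,  5.95461114e-01,  8.03370455e-01,
         8.32283272e+02],
       [ 0.00000000e+00,  0.00000000e+00,  0.00000000e+00,
         1.00000000e+00]])}
```

View pics/top1.png

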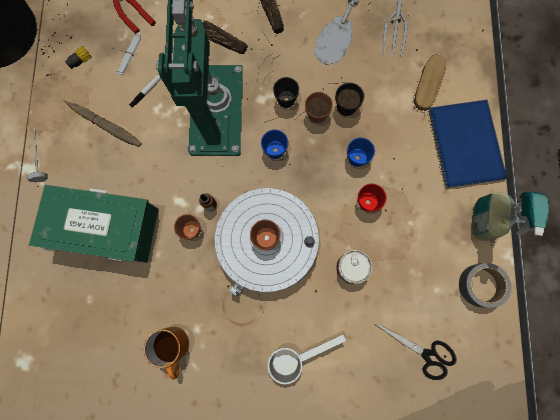

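View pics/side1.png

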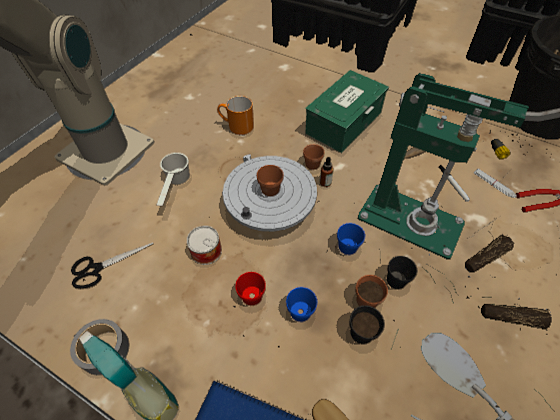

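Top view: plate centre about (267,240), peg head (309,241), pointer (235,290), tin (354,267), dropper (207,201), a stray brown pot (188,227).

```bash
cat >> h.py <<'E'
def fitc(p):
    A=np.c_[2*p[:,:2],np.ones(len(p))]; c=np.linalg.lstsq(A,(p[:,:2]**2).sum(1),rcond=None)[0]
    return c[:2],np.sqrt(c[2]+c[0]**2+c[1]**2)
def cloud(d):
    v,u=np.mgrid[0:420,0:560]; f=210/np.tan(np.radians(d['fovy'])/2); T=np.array(d['cam_to_world']); z=d['range_z']
    P=np.stack([(u-d['cx'])/f*z,-(v-d['cy'])/f*z,-z],-1)@T[:3,:3].T+T[:3,3]
    P[z==0]=np.nan; return P
E
python3 - <<'E'
from h import *
for n in('top','side'):
    d=np.load('pics/'+n+'.npy',allow_pickle=True).item(); P=cloud(d)
    g={'top':(267,240,309,241,235,290,354,267,207,201,188,227),'side':(270,210,246,211,248,160,204,243,326,172,314,155)}[n]
    for i in range(0,12,2): print(n,g[i:i+2],P[g[i+1],g[i]].round())
    c0=P[g[1],g[0],:2]
    m=(abs(P[...,2]-66)<6)&(np.hypot(P[...,0]-c0[0],P[...,1]-c0[1])<190)
    cs,num,_,_=None,None,None,None
    k,l,st,_=cv2.connectedComponentsWithStats(m.astype(np.uint8)); b=1+st[1:,4].argmax(); m=(l==b)
    cnt=max(cv2.findContours(m.astype(np.uint8),cv2.RETR_EXTERNAL,cv2.CHAIN_APPROX_NONE)[0],key=len)[:,0]
    p=P[cnt[:,1],cnt[:,0]]; print('plate',fitc(p),p[:,2].mean())
    c,r=fitc(p)
    # objects standing up above plate
    Q=P[(P[...,2]>76)&(np.hypot(P[...,0]-c[0],P[...,1]-c[1])<118)]
    rr=np.hypot(*(Q[:,:2]-c).T); pg=Q[(rr>75)]; print('peg',pg.mean(0),len(pg),pg[:,2].max()); po=Q[rr<50]; print('pot',po.mean(0),po[:,2].max())
    for ht,h,i in(('tin',50,6),('drop',60,8)):
        o=P[g[i+1],g[i]]; q=P[(P[...,2]>h)&(np.hypot(P[...,0]-o[0],P[...,1]-o[1])<45)&(np.hypot(P[...,0]-c[0],P[...,1]-c[1])>124)]
        print(ht,q.mean(0),q.min(0),q.max(0))
    im=d['img'][:,:,::-1]
    x,y=(267,240) if n=='top' else (270,195)
    cr=im[y-75:y+75,x-100:x+100]; cv2.imwrite('pics/c_'+n+'.png',cv2.resize(cr,None,fx=4,fy=4,interpolation=cv2.INTER_CUBIC))
E
```

```text
top (267, 240) [524.  68.  69.]
top (309, 241) [520. -27.  91.]
top (235, 290) [412. 138.  61.]
top (354, 267) [ 466. -130.   55.]
top (207, 201) [613. 207.  75.]
top (188, 227) [562. 266.   3.]
plate (array([528.60716474,  69.55213462]), np.float64(118.17385572233049)) 65.6752407232314
peg [522.52925294 -27.83031845  90.5626423 ] 46 95.52976422899314
pot [536.81347052  72.77237155 108.05860386] 127.42887116840154
tin [ 467.82115564 -132.13678399   55.18280216] [ 430.61743904 -168.49147884   50.01040722] [504.82020146 -95.29734326  62.70331612]
drop [616.69229128 211.05317743  78.05341556] [603.5166249  198.70621469  60.15188568] [632.19930524 229.19707074 103.00807901]
side (270, 210) [565.  17.  66.]
side (246, 211) [528. -29.  90.]
side (248, 160) [426. 132.  65.]
side (204, 243) [ 479. -136.   56.]
side (326, 172) [625. 204.  60.]
side (314, 155) [552. 282.  18.]
plate (array([530.82115332,  71.94686005]), np.float64(118.46585750205548)) 64.7014239227725
peg [526.26915225 -26.84961622  87.13419701] 50 92.58808989536828
pot [530.47761206  75.8060361  104.2363189 ] 126.8211319207943
tin [ 471.55157232 -131.21170244   55.14950489] [ 433.83526052 -166.87855273   50.12837254] [506.93571773 -93.39090477  60.95174622]
drop [623.76093003 211.40799723  77.12835574] [608.58740226 201.7125431   60.09601933] [635.37942433 225.90918296 101.04008589]
```

View pics/c_top.png

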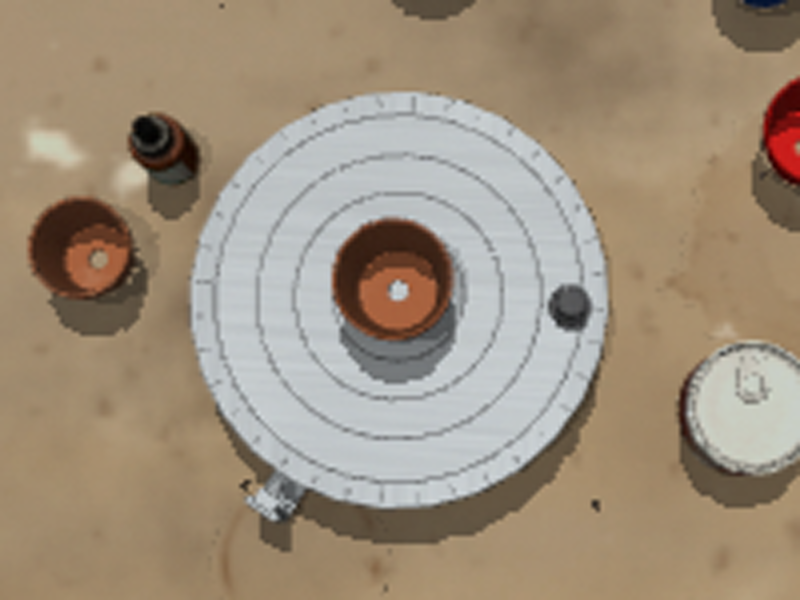

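```bash
cat >> h.py <<'E'
from scipy.spatial.transform import Rotation as Ro
C=np.array([529.7,70.7])
def rel(p):  # tool-frame vector for world target, TCP
    s=read_state(); R=Ro.from_euler('xyz',s['tool_rot']).as_matrix(); return (R.T@(np.array(p)-s['eef_pos'])).round(1), R.round(3)
E
python3 - <<'E'
from h import *
for p in ([585,-27,150],[585,-27,100]): print(rel(p))
d=np.load('pics/top.npy',allow_pickle=True).item()
for u,v,z in((237.8,284.5,58),(234.5,290,60),(242,280,66)):
  p=px(d,u,v,z)[:2]; e=p-C; print(p,np.hypot(*e),np.degrees(np.arctan2(e[1],e[0])))
d=np.load('pics/side.npy',allow_pickle=True).item(); im=d['img'][130:200,200:290,::-1]
cv2.imwrite('pics/ptr.png',cv2.resize(im,None,fx=7,fy=7,interpolation=cv2.INTER_CUBIC))
E
```

```text
(array([ 106.2, -444.1, -548.5]), array([[-0.001,  0.307, -0.952],
       [ 0.002, -0.952, -0.307],
       [-1.   , -0.002,  0.   ]]))
(array([ 156.2, -444.1, -548.5]), array([[-0.001,  0.307, -0.952],
       [ 0.002, -0.952, -0.307],
       [-1.   , -0.002,  0.   ]]))
[424.46294044 132.51895823] 122.05090045613144 149.56892712974675
[412.20612521 139.33178322] 136.0703210867487 149.70948647800654
[434.38884883 122.40386592] 108.43203073583629 151.52129915679214
```

View pics/ptr.png

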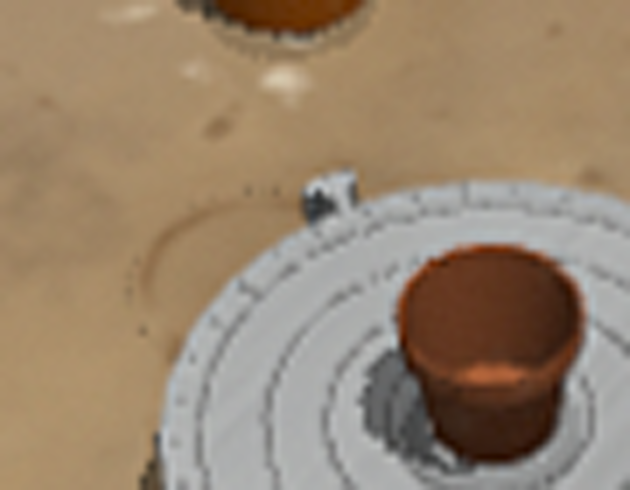

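Pointer tip sits at side pixel about (245,159) and bears about 149.7° from the spindle in both views; the peg bears 266.5°, so a clockwise flick is needed.

>>> jog_arm --series '[[[9,0,0],[0,0,0],1],[[8.9,0,0],[0,0,0],1],[[0,0,0],[0,-40,-27],1],[[0,0,0],[0,-40,-27],1],[[0,0,0],[0,-40,-27],1],[[0,0,0],[0,-40,-27],1],[[0,0,0],[0,-40,-27],1],[[0,0,0],[0,-40,-27],1]]'

```text
clock: 1.1
eef_pos: [362.2, -377.2, 256.1]
tool_rot: [-1.076, 1.57, 2.065]
force: [0.6, -0.8, 0.4]
width: 0.2
```

>>> jog_arm --series '[[[0,0,0],[0,-40,-27],1],[[0,0,0],[0,-40,-27],1],[[0,0,0],[0,-40,-27],1],[[0,0,0],[0,-40,-27],1],[[0,0,0],[0,-40,-27],1],[[0,0,0],[0,-40,-27],1],[[0,0,0],[0,-40,-27],1],[[0,0,0],[0,0,0],1]]'

```text
clock: 2.1
eef_pos: [552.7, -93.9, 255.8]
tool_rot: [-1.814, 1.568, 1.335]
force: [-0.4, -0.9, -0.2]
width: 0.0
```

```bash
python3 - <<'E'
from h import *
s=read_state(); print(s['clock'],s['eef_pos'],s['width']); print(rel([590,-29,98]))
E
```

```text
2.1 [552.65298619 -93.88612905 255.75229572] 0.039799961922311125
(array([157.9, -64.2, -37.7]), array([[ 0.001,  0.007, -1.   ],
       [ 0.003, -1.   , -0.007],
       [-1.   , -0.003, -0.001]]))
```

>>> jog_arm --series '[[[0,0,0],[0,-35,-3],1],[[0,0,0],[0,-35,-3],1],[[0,0,0],[40,0,0],1],[[0,0,0],[40,0,0],1],[[0,0,0],[40,0,0],1],[[0,0,0],[30,0,0],1],[[0,0,0],[7,0,0],1],[[0,0,0],[0,0,0],1]]'

```text
clock: 3.1
eef_pos: [556.7, -29.6, 99.5]
tool_rot: [0.929, 1.57, -2.214]
force: [-0.7, 0.5, 0.4]
width: 0.1
```

```bash
python3 - <<'E'
from h import *
d=shot('side','s2.png'); s=read_state(); print(s['clock'],s['eef_pos'],s['force'])
cv2.imwrite('pics/s2c.png',cv2.resize(d['img'][90:270,170:380,::-1],None,fx=3,fy=3))
E
```

```text
3.15 [557.34526934 -29.46346879 100.19908406] [-0.50881134 -0.73838254 -0.30442466]
```

View pics/s2c.png

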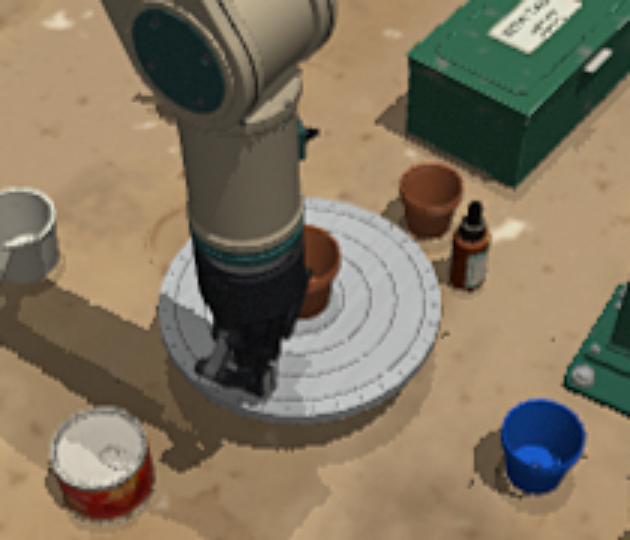

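The picture shows the shut fingertips just over the plate at crop (240,385), beside the peg they hide, clear of pot and tin.

>>> jog_arm --series '[[[0,0,0],[0,-3,12],1],[[0,0,0],[0,-4,20],1],[[0,0,0],[0,-6,25],1],[[0,0,0],[0,-8,22],1],[[0,0,0],[0,0,-8],1],[[0,0,0],[-40,0,0],1],[[0,0,0],[-50,30,0],1],[[0,0,0],[-10,60,0],1]]'

```text
clock: 4.15
eef_pos: [489.1, -96.7, 203.3]
tool_rot: [-3.136, 1.562, 0.011]
force: [0.6, -1.3, 0.1]
width: -0.4
```

```bash
cat >> h.py <<'E'
def peg():
    d=get_image('top'); t=read_state()['clock']-.05; P=cloud(d)
    r=np.hypot(P[...,0]-C[0],P[...,1]-C[1]); m=(P[...,2]>78)&(P[...,2]<99)&(r>80)&(r<115)
    k,l,st,_=cv2.connectedComponentsWithStats(m.astype(np.uint8))
    out=[]
    for i in range(1,k):
        q=P[l==i]
        if 20<len(q)<90:
            c=q[:,:2].mean(0); e=c-C; out.append((len(q),c.round(1),round(np.hypot(*e),1),round(np.degrees(np.arctan2(e[1],e[0])),2)))
    return round(t,3),out,d
E
python3 - <<'E'
from h import *
s=read_state(); print(s['eef_pos'],s['force'])
for i in range(3): print(peg()[:2])
E
```

```text
[489.13294224 -96.7387579  203.31388655] [ 0.60469002 -1.28026405  0.07905296]
(4.15, [(49, array([441.8, 114.6]), np.float64(98.2), np.float64(153.45))])
(4.2, [(47, array([447.5, 124.3]), np.float64(98.2), np.float64(146.89))])
(4.25, [(47, array([454.3, 133. ]), np.float64(97.9), np.float64(140.43))])
```

Peg passed the pointer at about t=4.18 at 2.27 rad/s clockwise and is coasting freely. I'll move over the braking spot, with the fingertip above peg height.

>>> jog_arm --series '[[[0,0,0],[0,-21,-21],1],[[0,0,0],[0,-21,-21],1],[[0,0,0],[25,-21,-21],1],[[0,0,0],[25,-21,-21],1],[[0,0,0],[15,0,0],1]]'

```text
clock: 4.92
eef_pos: [570.9, -10.1, 133.1]
tool_rot: [-1.847, 1.569, 1.299]
force: [0.8, -1.1, 0.9]
width: 0.1
```

```bash
python3 - <<'E'
from h import *
for i in range(2): print(peg()[:2])
s=read_state(); print(s['clock'],s['eef_pos'],s['force'])
E
```

```text
(4.925, [(45, array([583.6, 150.2]), np.float64(96.0), np.float64(55.83))])
(4.975, [(44, array([591.8, 143.8]), np.float64(95.9), np.float64(49.65))])
5.025 [568.1702309  -13.30961938 132.66383081] [-0.21315913 -0.70039298 -0.03848335]
```

>>> jog_arm --series '[[[0,0,0],[0,0,0],1],[[0,0,0],[0,0,0],1],[[0,0,0],[0,0,0],1]]'

```text
clock: 5.4
eef_pos: [570.1, -14.4, 135.2]
tool_rot: [3.085, 1.569, -0.058]
force: [-0.5, 0.0, 0.2]
width: -0.2
```

```bash
python3 - <<'E'
from h import *
a=peg();print(a[:2])
s=read_state(); print(s['clock'],s['eef_pos'],s['force'])
E
```

```text
(5.4, [(43, array([626.1,  72.5]), np.float64(96.4), np.float64(1.08))])
5.45 [570.02283421 -14.25123054 135.01525275] [ 0.43585369  0.5613046  -0.89591859]
```

>>> jog_arm --series '[[[0,0,0],[0,0,0],1],[[0,0,0],[0,0,0],1],[[0,0,0],[0,0,0],1],[[0,0,0],[0,0,0],1],[[0,0,0],[0,0,0],1],[[0,0,0],[0,0,0],1],[[0,0,0],[0,0,0],1],[[0,0,0],[24,0,0],1]]'

```text
clock: 6.45
eef_pos: [571.4, -14.0, 111.5]
tool_rot: [3.139, 1.566, -0.003]
force: [0.4, -0.3, -0.4]
width: 0.0
```

>>> jog_arm --series '[[[0,0,0],[15,0,0],1],[[0,0,0],[0,0,0],1]]'

```text
clock: 6.7
eef_pos: [568.9, -13.9, 94.2]
tool_rot: [0.005, 1.568, -3.137]
force: [-0.3, 0.4, 0.1]
width: 0.1
```

```bash
sed -i "s/def peg():/def peg(n='top'):/; s/get_image('top'); t=/get_image(n); t=/" h.py; python3 - <<'E'
from h import *
s=read_state(); print(s['clock'],s['eef_pos'],s['force'])
a=peg();print(a[:2]); b=peg('side');print(b[:2])
s=read_state(); print(s['clock'],s['eef_pos'],s['force'])
cv2.imwrite('pics/q.png',np.hstack([a[2]['img'][150:320,170:380,::-1],b[2]['img'][90:260,170:380,::-1]]))
E
```

```text
6.7 [568.8536065  -13.87883536  94.15693439] [-0.27641051  0.35564177  0.06346729]
(6.7, [])
(6.75, [(42, array([467.8,  -2.9]), np.float64(96.1), np.float64(-130.06)), (47, array([577.3, -18.7]), np.float64(101.2), np.float64(-61.95))])
6.8 [569.98694053 -13.93884104  95.45922016] [-0.14525045 -0.0016748  -0.47686113]
```

>>> jog_arm --series '[[[0,0,0],[0,0,0],1],[[0,0,0],[0,0,0],1],[[0,0,0],[0,0,0],1],[[0,0,0],[0,0,0],1]]'

```text
clock: 7.3
eef_pos: [569.9, -13.9, 95.5]
tool_rot: [-3.122, 1.571, 0.019]
force: [0.4, 0.9, -0.6]
width: 0.4
```

```bash
python3 - <<'E'
from h import *
a=peg('top');print(a[:2]);a=peg('side');print(a[:2])
s=read_state(); print(s['clock'],s['eef_pos'],s['force'])
E
```

```text
(7.3, [])
(7.35, [(39, array([434.2,  72.1]), np.float64(95.5), np.float64(179.15)), (46, array([577.3, -19.4]), np.float64(101.9), np.float64(-62.13))])
7.4 [569.82961086 -13.89404448  95.38858807] [ 0.28000839 -0.10762532  0.3281131 ]
```

>>> jog_arm --series '[[[0,0,0],[0,0,0],1],[[0,0,0],[0,0,0],1],[[0,0,0],[8,0,0],1],[[0,0,0],[0,0,0],1]]'

```text
clock: 7.9
eef_pos: [573.7, -12.5, 90.9]
tool_rot: [-2.945, 1.562, 0.197]
force: [-1.8, 1.8, 25.2]
width: 0.1
```

```bash
python3 - <<'E'
from h import *
for i in range(3):
  a=peg('side');print(a[:2]);s=read_state(); print(s['clock'],s['eef_pos'],s['force'])
b=peg()
print(b[:2])
A=cv2.resize(a[2]['img'][120:230,200:330,::-1],None,fx=3,fy=3,interpolation=cv2.INTER_CUBIC)
B=cv2.resize(b[2]['img'][180:310,200:330,::-1],None,fx=3,fy=3,interpolation=cv2.INTER_CUBIC)
A=cv2.copyMakeBorder(A,0,B.shape[0]-A.shape[0],0,0,0); cv2.imwrite('pics/stop.png',np.hstack([A,B]))
E
```

```text
(7.9, [(40, array([582.6, -15.5]), np.float64(101.2), np.float64(-58.48))])
7.95 [573.49469249 -12.63673356  90.96123469] [-1.91606932  3.37670051 26.54744444]
(7.95, [(45, array([582.2, -16.2]), np.float64(101.5), np.float64(-58.87))])
8.0 [573.4435654  -12.66873996  90.93458078] [-0.95902674  2.20471776 25.61046095]
(8.0, [(48, array([581.7, -16. ]), np.float64(101.1), np.float64(-59.07))])
8.05 [573.45494382 -12.67278227  90.95225621] [-0.80122425  2.19021881 26.50773347]
(8.05, [])
```

View pics/stop.png

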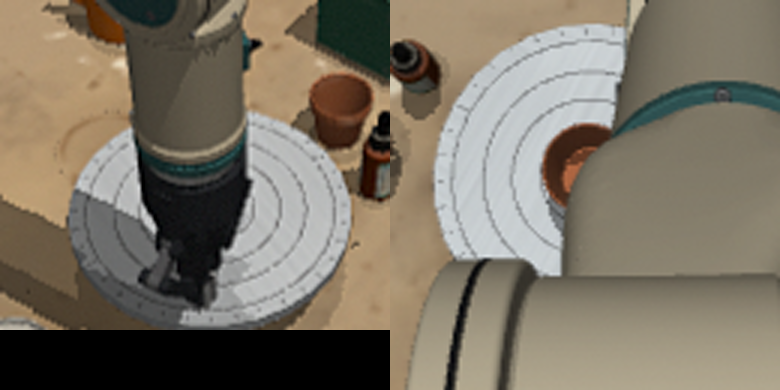

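The plate is held at about 26 N, and the arm hides the peg in both views. The finger has deflected about 3.8 mm sideways, so I'll unload while compensating for that, so as not to drag the plate.

>>> jog_arm --series '[[[0,0,0],[-1,-0.35,-1],1],[[0,0,0],[-1,-0.35,-1],1],[[0,0,0],[-0.8,-0.3,-0.8],1],[[0,0,0],[0,0,0],1]]'

```text
clock: 8.6
eef_pos: [573.7, -12.5, 91.1]
tool_rot: [-2.969, 1.568, 0.172]
force: [-0.7, 0.8, 9.0]
width: -0.2
```

```bash
python3 - <<'E'
from h import *
for i in range(3):
  a=peg('side');print(a[:2]);s=read_state(); print(s['clock'],s['eef_pos'],s['force'])
E
```

```text
(8.6, [(42, array([582.5, -16.6]), np.float64(102.0), np.float64(-58.82))])
8.65 [573.74280251 -12.55194152  91.08345063] [-0.31792083  0.15861575  8.58045289]
(8.65, [(41, array([582. , -16.6]), np.float64(101.8), np.float64(-59.06))])
8.7 [573.73920255 -12.58636381  91.08176891] [-0.66602184  0.2014509   9.18837891]
(8.7, [(46, array([582.6, -16.5]), np.float64(102.0), np.float64(-58.75))])
8.75 [573.72520682 -12.57143292  91.07362825] [-0.01048622  1.13193645  8.42195378]
```

>>> jog_arm --series '[[[0,0,0],[-0.7,-0.2,-0.6],1],[[0,0,0],[0,0,0],1],[[0,0,0],[0,0,0],1],[[0,0,0],[-25,0,0],1],[[0,0,0],[-50,0,0],1],[[0,0,0],[-30,50,0],1],[[0,0,0],[0,60,0],1],[[0,0,0],[0,60,0],1]]'

```text
clock: 9.75
eef_pos: [573.1, -184.2, 196.0]
tool_rot: [3.019, 1.57, -0.122]
force: [0.7, 0.9, -0.1]
width: 0.4
```

```bash
python3 - <<'E'
from h import *
for i in range(2):
  for n in('side','top'):
    a=peg(n);print(n,a[:2])
    if i==0: cv2.imwrite('pics/r_'+n+'.png',a[2]['img'][:,:,::-1])
    if n=='side': A=cv2.resize(a[2]['img'][135:235,210:330,::-1],None,fx=3,fy=3,interpolation=cv2.INTER_CUBIC)
    else: B=cv2.resize(a[2]['img'][180:300,205:330,::-1],None,fx=3,fy=3,interpolation=cv2.INTER_CUBIC)
A=cv2.copyMakeBorder(A,0,B.shape[0]-A.shape[0],0,0,0); cv2.imwrite('pics/rel.png',np.hstack([A,B]))
s=read_state(); print(s['clock'],s['eef_pos'],s['force'])
E
```

```text
side (9.75, [(38, array([447.3, 118.8]), np.float64(95.4), np.float64(149.71))])
top (9.8, [(46, array([443.6, 118. ]), np.float64(98.3), np.float64(151.23))])
side (9.85, [(35, array([447.4, 118.9]), np.float64(95.4), np.float64(149.61))])
top (9.9, [(47, array([443.6, 118.2]), np.float64(98.3), np.float64(151.09))])
9.95 [ 572.22313286 -184.50211452  195.09076458] [-0.07412639  1.06465764 -0.23345691]
```

View pics/rel.png

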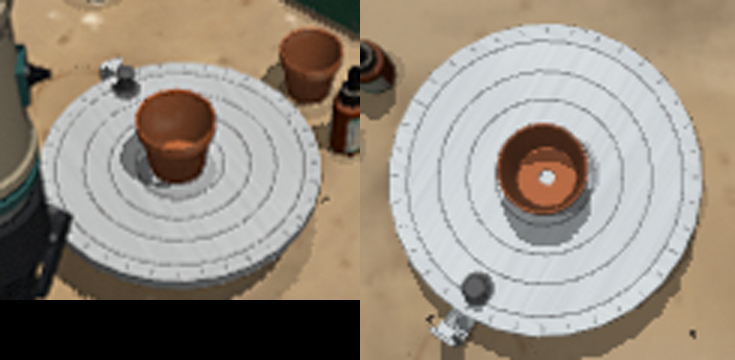

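The peg (side crop (124,80), top crop (478,290)) stands at the pointer (110,72)/(452,325), and the pot is still upright in place. I'll wait a second and check for drift before handing in.

>>> jog_arm --series '[[[0,0,0],[0,0,0],1],[[0,0,0],[0,0,0],1],[[0,0,0],[0,0,0],1],[[0,0,0],[0,0,0],1],[[0,0,0],[0,0,0],1],[[0,0,0],[0,0,0],1],[[0,0,0],[0,0,0],1],[[0,0,0],[0,0,0],1]]'

```text
clock: 10.95
eef_pos: [573.1, -182.8, 195.8]
tool_rot: [3.002, 1.571, -0.14]
force: [1.0, -0.3, -0.5]
width: 0.1
```

```bash
python3 - <<'E'
from h import *
r=[peg(n) for n in('side','top')]
for a in r: print(a[:2])
if abs(r[1][1][0][3]-151.15)<.4 and abs(r[0][1][0][3]-149.66)<.4: print(finish_job())
E
```

```text
(10.95, [(36, array([447.5, 119.1]), np.float64(95.4), np.float64(149.5))])
(11.0, [(48, array([443.9, 118.6]), np.float64(98.2), np.float64(150.84))])
the job is handed in; nothing more can be done
None
```

I flicked the turntable clockwise by its peg. The peg ran past the pointer at about 2.3 rad/s and made one whole free turn. I then braked the plate with the fingertip (about 26 N), eased the pressure off, lifted the hand clear and handed the job in at about 11 s.

- **Peg position:** just before hand-in the peg bore 149.5° (side camera) and 150.8° (top camera). The pointer bears about 149.7°, so it is within about 1°. The two cameras differ by 1.3°, which is within calibration.
- **Standing still:** over the last second or so the bearing shifted by only 0.1–0.3°, close to measurement noise. A very slow drift can't be ruled out.
- **Other things:** the pot looked upright in its place. I planned the hand's path clear of the tin, but neither the tin nor the dropper was measured again at the end.

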